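Find the parts box with the drive flange by its weight and lay the flange out

ROBOT

A 6-joint arm with a two-finger parallel gripper is mounted at the origin on a cart in front of the work surface, level with it; the furniture and walls round the work are solid. World frame = base frame: x ahead of the robot, y to its left, z up, the work surface at z = 0. Lengths are in m, angles in rad, forces in N, time in s.
With the tool pointing down it reaches from about 0.3 to 0.775 m from the base axis. Payload 14.6 kg.
Tool frame: the origin (TCP) lies between the finger pads; the fingertips stand 19 mm ahead of it and the grasp point (between the pads) is the TCP; z points along the fingers, y is the direction in which the jaws open and shut (so a half turn about z gives the same grasp; the last joint's range is limited). The gripper opens to 94 mm and grips with 3 to 60 N. Pads are 16 mm wide; open, the fingers measure 119 mm over their backs; the gripper's body (75 mm by 177 mm) begins 78 mm behind the grasp point.
Start: joints at [1.09, 0.3, 1.521, -0, 1.321, -0.067], TCP at [0.221, 0.504, 0.224] pointing down, gripper open.
Joint ranges: [-3.03, 3.03], [-0.79, 2.21], [0.23, 2.52], [-1.04, 4.18], [0, 3.07], [-2.55, 2.55]. Speed limits (rad/s): [2.22, 2.22, 2.57, 3.14, 3.14, 3.14].

INTERFACE

Orientations are given as [roll, pitch, yaw] about the fixed x, y, z axes, in that order (R = Rz(yaw) Ry(pitch) Rx(roll)).
In Python, from station import telemetry, vision, ctrl gives the robot as it stands. The module is installed in compiled form; this text tells all that it offers.
- The arm moves only by the shell command python3 -m creep 'ROWS' [FORCE]. ROWS is JSON, a list of rows, each a list of 3 entries, a list of its own where there are three numbers: the shift along the tool's x, y, z in units of 50 mm (1.0 is 50 mm), then the turn about the tool's z in units of 8 degrees (1.0 is 8 degrees), then the opening, from 0 (shut) to 1 (fully open). In form: [[[tx, ty, tz], twist, gripper], ...]. A call has 1 to 12 rows; each row is the pose to reach, as a shift and turn from the pose commanded when the call began, along the tool's axes at that moment; what a row does not reach only later rows make up. A row lasts 1/10 s, in which the tool goes at most 50 mm and 8.59 degrees, less where a joint would pass 70% of its speed; a pose out of reach is approached as far as the arm can. A call with a gripper value outside its range is refused whole. The fingers move at their own pace and stop on an object; FORCE is the grip in N (left out, the last holds). Time passes only in rows, so rows that repeat a pose let the fingers close. It gives the time, the measured TCP pose, the force and the opening at its end, in the units of the state.
- telemetry.get_obs(): the state, without advancing time (a new reading comes with each control period).
- vision.camera(name): name is "scene" or "top"; returns a dict with "img" (480x640x3 uint8, red, green, blue), "depth" (480x640 float32, m along the optical axis (not along the pixel's ray), 0 where there is no reading), "vertical_fov" (degrees; the focal length in pixels is half the picture's height over the tangent of half this angle, whatever the lens; pixels are square), "cx", "cy" (the principal point, pixels), "dist" ([k1, k2, p1, p2, k3] as OpenCV has them; the pictures are not rectified), "extrinsics" (4x4, takes a point from camera to world coordinates). Camera axes: x right, y down, z forward; pixel columns grow to the right and rows downward; lengths in m; the calibration is good to about 2 mm. A picture is of the moment at which its call begins.
- ctrl.hand_in(): hands the job in, once; it reports no verdict.
The state is a dict: "time_s": time; "qpos": joint angles; "joint_vel": joint speeds; "tau": joint torques, N m; "ee_pos": TCP position; "eef_rot": TCP orientation; "force": force on the tool from outside, world axes, zero at the start; "moment": the same for the moment, N m; "grip_width": finger opening in m.
Only numpy, scipy, OpenCV 4.12 (cv2) and the standard library are available. Lean on these libraries where they do the work, as an engineer would, in place of code of your own. Each camera call takes 0.05 s, during which the arm holds its last target.

TASK

One of the three identical steel parts boxes holds the heavy drive flange, the other two only a roll of tape: feel which box is the heavy one while all are shut, then open that box alone, so that the other two stay closed against grit. Lift the flange out and set it down gently, not dropped, on the black mat in the steel tray. Do not tip the boxes over or shove them about by more than a hand's breadth, and leave the spray can and the screwdriver where they are.

Things in the scene. Friction and masses are not known exactly. Their poses are not given: they have to be found in the camera images.
- box_left: Left of three identical blue-grey steel parts boxes, loose. Origin: centre of underside; x to the back (hinge), y left, z up. Outer faces: front x=-51 mm, back +54, sides y=+-83; walls 2 mm, tops z=50; floor top z=2. Empty 0.32 kg. One box, another each time, holds the flange, the others only a tape roll (0.05 kg, 58 mm across, 19 high).
- box_mid: Middle parts box, same as box_left. Pushed slowly, a shut box slides level; bench friction is the same for all, so the flange's box takes about twice the force or more (3.6 to 6.5 N, the others 1.7 to 2.7 N).
- box_right: Right parts box, same as box_left. The flange (pose not given): steel disc 76 mm across, 10 thick, with a round hub 46 mm across up to 40 mm over its underside; 0.44 to 0.6 kg. It lies flat, hub up, on its box's floor, axis near x=-8, y=+15 mm of the box's frame (within 8 mm, also after slow pushing). Grip it across the hub.
- box_left_lid (a joint): Lid angle of box_left, rad: 0 shut, 1.57 upright, 1.92 fully back. Hinge along the box's y at x=+56, z=53 mm. Lid: 2 mm plate from x=-53 to +56, y=-84 to +84 mm, underside z=51. A hasp tab hangs from the middle of its front edge: x=-58 to -54, y=-10 to +10, z=36 to 52 mm, too close to the wall to pinch; a tilted fingertip under it lifts the lid.
- box_mid_lid (a joint): Lid angle of box_mid, as box_left_lid. No catch; the lid weighs 0.12 kg and the hinge is a little stiff: let go below about 1.1 rad it falls shut, beyond that it stays where it is left.
- box_right_lid (a joint): Lid angle of box_right, as box_left_lid, with the same tab and hinge.
- mat: Black rubber mat, 181 x 131 x 4 mm, in a fixed steel layout tray (190 mm in x, 140 in y, rim 20 mm over the bench, walls 2.5 mm) at the right. The flange goes flat on it. Origin: centre of the mat's underside, 2.5 mm over the bench; its top is 6.5 mm over the bench; x and y along the tray's sides.
- aerosol: Bystander: white and green spray can, 66 mm across, 225 high, standing loose at the back left. Origin: centre of its underside, z up.
- screwdriver: Bystander: red-handled screwdriver, 240 mm long, lying loose along the bench's front edge. Origin: centre of its underside.

How it is judged:
By the outcome, as a careful person would: the job done as asked, in the order asked, and still so for the second after the job is handed in, with the robot touching nothing.
It also fails if it takes over 72 s, if anything falls off the work surface, if the arm or the gripper's body presses on something with over 40 N, if the wrist force passes 120 N, or if a joint passes its speed limit or range.

## Working session

There is one attempt and no reset: what is moved stays moved. The work goes in short steps, Python scripts to look and compute and a shell command to move; the robot and the scene stay as the last step left them, time stands still between calls to the robot, and variables do not carry over. Pictures are saved under pics/ and viewed, and the job is handed in when it is done.

```bash
mkdir -p pics; ls
python3 - <<'E'
from station import telemetry, vision
import cv2,numpy as np
o=telemetry.get_obs()
for k,v in o.items(): print(k,np.round(v,4))
for n in ("top","scene"):
    c=vision.camera(n)
    cv2.imwrite(f"pics/{n}0.png",c["img"][:,:,::-1])
    np.savez(f"{n}0.npz",**c)
    print(n,c["vertical_fov"],c["cx"],c["cy"],c["dist"],np.round(c["extrinsics"],3))
E
```

```text
pics
time_s 0.0
qpos [ 1.0904  0.3004  1.5216  0.      1.3207 -0.0666]
joint_vel [ 0.0009  0.0006  0.0006 -0.0005  0.0015  0.0003]
tau [ 1.40000e-03 -5.31813e+01 -3.52745e+01  7.09000e-02  2.44000e-02
 -1.00000e-04]
ee_pos [0.2211 0.5034 0.2239]
eef_rot [-3.1405e+00 -1.0000e-04  2.7277e+00]
force [ 0.2974  0.3151 -0.2339]
moment [-0.0389  0.0184 -0.0219]
grip_width 0.0938
top 54.48345428097323 329.1525224673219 248.55493353350747 [-0.04982083  0.          0.          0.          0.        ] [[-1.000e-03 -9.830e-01  1.850e-01  2.570e-01]
 [-1.000e+00  3.000e-03  1.000e-02  1.000e-02]
 [-1.100e-02 -1.850e-01 -9.830e-01  1.291e+00]
 [ 0.000e+00  0.000e+00  0.000e+00  1.000e+00]]
scene 44.469733866891914 320.40793257440185 237.4800101702604 [0.01828767 0.         0.         0.         0.        ] [[ 0.758 -0.33   0.563 -0.352]
 [-0.652 -0.409  0.638 -0.962]
 [ 0.02  -0.851 -0.525  0.851]
 [ 0.     0.     0.     1.   ]]
```

View pics/top0.png

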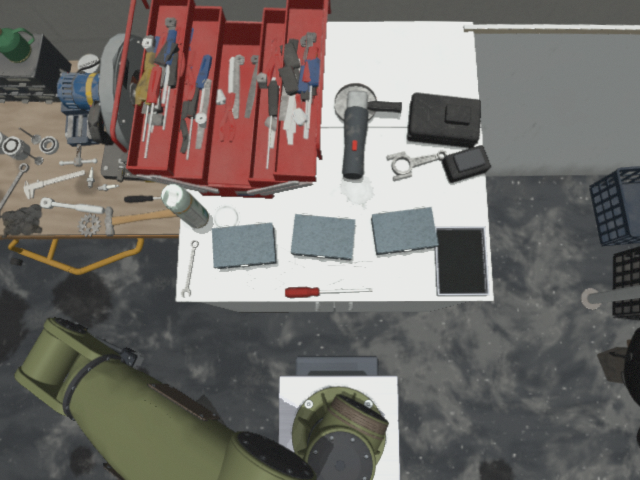

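View pics/scene0.png

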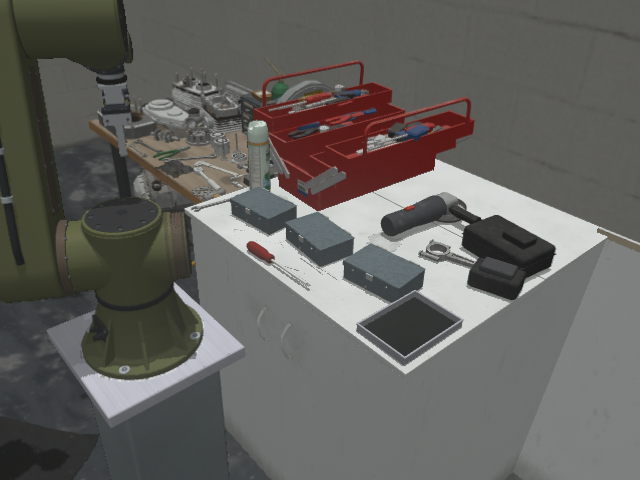

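The top view shows the three boxes at about (244,245), (323,237) and (405,231), the tray at (461,262), the can at (185,205) and the screwdriver at (328,292). Next I'll measure them.

```bash
cat > h.py <<'E'
import numpy as np,cv2
def cloud(c):
    H,W=480,640
    f=240/np.tan(np.radians(c["vertical_fov"])/2)
    K=np.array([[f,0,c["cx"]],[0,f,c["cy"]],[0,0,1.]])
    u,v=np.meshgrid(np.arange(W),np.arange(H))
    p=cv2.undistortPoints(np.stack([u,v],-1).reshape(-1,1,2).astype(float),K,np.array(c["dist"],float)).reshape(H,W,2)
    d=np.asarray(c["depth"],float)
    P=np.stack([p[...,0]*d,p[...,1]*d,d],-1)
    E=np.asarray(c["extrinsics"])
    P=P@E[:3,:3].T+E[:3,3]; P[d==0]=np.nan
    return P
def boxes(P,zlo=.045,zhi=.062,seeds=((244,245),(323,237),(405,231))):
    m=((P[...,2]>zlo)&(P[...,2]<zhi)).astype(np.uint8)
    n,l=cv2.connectedComponents(m,connectivity=4)
    out=[]
    for u,v in seeds:
        q=P[l==l[v,u]] if l[v,u] else np.zeros((0,3))
        if len(q)<20: out.append(None);continue
        r=cv2.minAreaRect((q[:,:2]*1000).astype(np.float32))
        out.append((r,len(q),np.median(q[:,2])))
    return out
E
python3 - <<'E'
from h import *
for n in ("top",):
    c=dict(np.load(n+"0.npz")); P=cloud(c)
    for b in boxes(P): print(b)
    for u,v in ((460,262),(300,270),(350,150),(282,100),(183,195)): print(u,v,P[v,u].round(3))
    # tray mat: dark pixels
    m=(c["img"].max(2)<50)&(abs(P[...,2]-.0065)<.01)
    n_,l=cv2.connectedComponents(m.astype(np.uint8)); q=P[l==l[262,460]]
    print("mat",cv2.minAreaRect((q[:,:2]*1000).astype(np.float32)),np.median(q[:,2]))
    z=P[...,2]
    # can
    s=(P[...,2]>.15)&(abs(P[...,0]-P[195,183,0])<.06)&(abs(P[...,1]-P[195,183,1])<.06)
    print("can",np.nanmin(P[s],0),np.nanmax(P[s],0))
    r=(c["img"][...,0]>120)&(c["img"][...,1]<60); r[:270]=0
    print("sd",P[r].min(0),P[r].max(0))
    sd=P[285:298,280:380]; 
    # toolbox front edge
    for uu in (210,260,310): 
        col=P[120:235,uu]; print(uu,[tuple(x.round(3)) for x in col[::10]])
E
```

```text
(((501.0333557128906, 258.1462707519531), (117.433837890625, 169.36082458496094), 5.370982646942139), 2490, np.float64(0.05214075474446411))
(((525.2537841796875, 39.71158981323242), (168.40182495117188, 116.9566879272461), 85.26461029052734), 2472, np.float64(0.052023071946842525))
(((541.8560791015625, -182.15164184570312), (117.38187408447266, 167.50863647460938), 7.560043811798096), 2430, np.float64(0.051783169703302545))
460 262 [ 0.46  -0.344 -0.003]
300 270 [ 0.439  0.106 -0.004]
350 150 [ 0.768 -0.036  0.063]
282 100 [0.846 0.141 0.204]
183 195 [0.592 0.375 0.217]
mat ((463.2608337402344, -342.7428894042969), (122.7415771484375, 171.9458770751953), 89.87085723876953) 0.005239902494790227
can [0.5589654  0.36835318 0.15011411] [0.65034538 0.43095035 0.23106652]
sd [nan nan nan] [nan nan nan]
210 [(np.float64(0.821), np.float64(0.339), np.float64(0.148)), (np.float64(0.8), np.float64(0.342), np.float64(0.131)), (np.float64(0.775), np.float64(0.343), np.float64(0.124)), (np.float64(0.751), np.float64(0.345), np.float64(0.111)), (np.float64(0.766), np.float64(0.375), np.float64(-
[... 1136 characters left out ...]
np.float64(0.805), np.float64(0.071), np.float64(0.174)), (np.float64(0.777), np.float64(0.071), np.float64(0.175)), (np.float64(0.75), np.float64(0.071), np.float64(0.174)), (np.float64(0.723), np.float64(0.07), np.float64(0.174)), (np.float64(0.695), np.float64(0.07), np.float64(0.176)), (np.float64(0.669), np.float64(0.07), np.float64(0.173)), (np.float64(0.639), np.float64(0.069), np.float64(0.185)), (np.float64(0.673), np.float64(0.079), np.float64(-0.003)), (np.float64(0.642), np.float64(0.079), np.float64(0.0)), (np.float64(0.613), np.float64(0.079), np.float64(-0.003)), (np.float64(0.57), np.float64(0.076), np.float64(0.052)), (np.float64(0.542), np.float64(0.075), np.float64(0.05))]
```

```bash
cat >> h.py <<'E'
def plan(x,y,z,yawdeg):
    from station import telemetry
    from scipy.spatial.transform import Rotation as R
    o=telemetry.get_obs(); p=np.array(o["ee_pos"]); r=R.from_euler('xyz',o["eef_rot"])
    d=r.inv().apply(np.array([x,y,z])-p)/.05
    dy=(yawdeg-np.degrees(o["eef_rot"][2])+180)%360-180
    print("t",o["time_s"],"pos",p.round(4),"rpy",np.degrees(o["eef_rot"]).round(1),"F",np.round(o["force"],2),"grip",round(o["grip_width"],4))
    print("shift",d.round(2),"twist",round(-dy/8,2))
def inbox(cx,cy,psi,bx,by):
    a=np.radians(psi); return cx+bx*np.cos(a)-by*np.sin(a), cy+bx*np.sin(a)+by*np.cos(a)
E
python3 - <<'E'
from h import *
c=dict(np.load("top0.npz")); P=cloud(c)
# refine origin using |y|>20mm lid points
for (r,n,z) ,psi in zip(boxes(P),(5.4,-4.7,7.6)):
    a=np.radians(psi); q=P[(abs(P[...,2]-.052)<.008)]-np.array([*np.array(r[0])/1000,0])
    bx=q[:,0]*np.cos(a)+q[:,1]*np.sin(a); by=-q[:,0]*np.sin(a)+q[:,1]*np.cos(a)
    s=(abs(by)>.02)&(abs(by)<.09)&(abs(bx)<.07)
    print(psi,np.percentile(bx[s],[0.5,2,98,99.5])*1000, np.percentile(by[s],[.5,99.5])*1000)
x,y=inbox(.501,.258,5.4,-.086,0); print(x,y)
plan(x,y,.224,185.4); plan(x,y,.047,185.4)
E
```

```text
5.4 [-54.11546294 -52.64545078  54.95976264  57.16940954] [-83.74575103  83.78847099]
-4.7 [-55.07494082 -53.2476913   54.65791791  56.72134714] [-83.12967101  83.11158797]
7.6 [-54.54265824 -53.35747604  54.8585289   56.4209453 ] [-81.8330476   82.58783947]
0.41538167104413515 0.24990668505460778
t 0.1 pos [0.2211 0.5034 0.2239] rpy [-179.9   -0.   156.3] F [ 0.34 -0.21 -0.21] grip 0.0939
shift [-5.6  -3.08  0.  ] twist -3.64
t 0.1 pos [0.2211 0.5034 0.2239] rpy [-179.9   -0.   156.3] F [ 0.34 -0.21 -0.21] grip 0.0939
shift [-5.6  -3.08  3.54] twist -3.64
```

```bash
python3 -m creep '[[[-1.4,-0.77,0],-0.9,0.5],[[-2.8,-1.54,0],-1.8,0.47],[[-4.2,-2.31,0.3],-2.7,0.47],[[-5.6,-3.08,0.6],-3.64,0.47],[[-5.6,-3.08,1.4],-3.64,0.47],[[-5.6,-3.08,2.2],-3.64,0.47],[[-5.6,-3.08,3.0],-3.64,0.47],[[-5.6,-3.08,3.4],-3.64,0.47],[[-5.6,-3.08,3.54],-3.64,0.47],[[-5.6,-3.08,3.54],-3.64,0.47]]'
python3 - <<'E'
from h import *
x,y=inbox(.501,.258,5.4,-.086,0)
plan(x,y,.047,185.4)
E
```

```text
time_s: 1.1
ee_pos: [0.4145, 0.2488, 0.045]
eef_rot: [-3.14, -0.005, -3.048]
force: [0.3, 0.4, 0.8]
grip_width: 0.044
t 1.1 pos [0.4145 0.2488 0.045 ] rpy [-179.9   -0.3 -174.7] F [0.28 0.35 0.83] grip 0.044
shift [-0.02  0.02 -0.04] twist -0.01
```

```bash
python3 -m creep '[[[-0.1,0,0],0,0.47],[[-0.2,0,0],0,0.47],[[-0.3,0,0],0,0.47],[[-0.36,0,0],0,0.47],[[-0.38,0,0],0,0.47],[[-0.40,0,0],0,0.47],[[-0.40,0,0],0,0.47]]'
for i in 1 2 3; do python3 -m creep '[[[-0.03,0,0],0,0.47],[[-0.06,0,0],0,0.47],[[-0.09,0,0],0,0.47]]'; done
```

```text
time_s: 1.8
ee_pos: [0.4355, 0.2519, 0.0475]
eef_rot: [3.142, 0.0, -3.047]
force: [-0.4, 0.6, 0.5]
grip_width: 0.0441
time_s: 2.1
ee_pos: [0.4398, 0.2523, 0.0474]
eef_rot: [-3.141, -0.001, -3.047]
force: [-2.8, -0.5, 2.4]
grip_width: 0.0442
time_s: 2.4
ee_pos: [0.4445, 0.2527, 0.0474]
eef_rot: [-3.142, -0.0, -3.047]
force: [-2.5, -0.0, 1.2]
grip_width: 0.0439
time_s: 2.7
ee_pos: [0.4491, 0.2531, 0.0474]
eef_rot: [-3.142, -0.0, -3.047]
force: [-3.5, -0.5, 1.0]
grip_width: 0.0443
```

```bash
for i in 1 2 3 4 5 6 7 8; do python3 -m creep '[[[-0.02,0,0],0,0.47]]' | grep -E "force|ee_pos"; done
```

```text
ee_pos: [0.4501, 0.2532, 0.0474]
force: [-3.1, -0.4, 1.1]
ee_pos: [0.451, 0.2533, 0.0475]
force: [-2.9, -0.1, 2.2]
ee_pos: [0.452, 0.2534, 0.0474]
force: [-2.5, 0.5, 0.7]
ee_pos: [0.453, 0.2535, 0.0474]
force: [-2.5, 0.8, 0.5]
ee_pos: [0.454, 0.2536, 0.0474]
force: [-2.4, -0.0, 1.2]
ee_pos: [0.455, 0.2537, 0.0474]
force: [-2.4, 0.1, 1.1]
ee_pos: [0.456, 0.2538, 0.0474]
force: [-2.0, -0.6, 1.8]
ee_pos: [0.457, 0.2539, 0.0474]
force: [-1.9, -0.5, 0.6]
```

```bash
python3 -m creep '[[[0.06,0,0],0,0.47],[[0.2,0,0],0,0.47],[[0.4,0,0],0,0.47]]' | grep force;  for i in 1 2 3 4; do python3 -m creep '[[[0.02,0,0],0,0.47]]' | grep -E "force|ee_pos"; done
```

```text
force: [-0.8, -0.1, 0.6]
ee_pos: [0.4347, 0.2518, 0.0474]
force: [0.2, -0.5, 0.7]
ee_pos: [0.4348, 0.2519, 0.0477]
force: [0.2, -0.1, 0.8]
ee_pos: [0.4341, 0.2518, 0.0476]
force: [0.0, -0.1, 0.2]
ee_pos: [0.4331, 0.2517, 0.0475]
force: [-0.1, 0.2, -1.0]
```

Run:
```python
from h import *
x,y=inbox(.5253,.0397,-4.7,-.083,0)
plan(x,y,.047,175.3)
```

```text
t 4.2 pos [0.4331 0.2517 0.0475] rpy [ 180.     0.  -174.6] F [-0.11  0.19 -1.  ] grip 0.0442
shift [ 0.2  -4.1   0.01] twist 1.26
```

```bash
python3 -m creep '[[[0.2,-0.6,-0.4],0.3,0.47],[[0.2,-1.4,-0.4],0.6,0.47],[[0.2,-2.2,-0.4],0.9,0.47],[[0.2,-3.0,-0.4],1.26,0.47],[[0.2,-3.7,-0.2],1.26,0.47],[[0.2,-4.1,0],1.26,0.47],[[0.2,-4.1,0],1.26,0.47],[[0.2,-4.1,0],1.26,0.47]]'
python3 -m creep '[[[-0.1,0,0],0,0.47],[[-0.2,0,0],0,0.47],[[-0.3,0,0],0,0.47],[[-0.34,0,0],0,0.47],[[-0.36,0,0],0,0.47],[[-0.36,0,0],0,0.47]]'
for i in 1 2 3 4 5 ; do python3 -m creep '[[[-0.02,0,0],0,0.47],[[-0.04,0,0],0,0.47]]'| grep -E "force|ee_pos"; done
for i in 1 2 3 4 5 6 ; do python3 -m creep '[[[-0.02,0,0],0,0.47]]'| grep -E "force|ee_pos"; done
```

```text
time_s: 5.0
ee_pos: [0.4425, 0.0467, 0.0476]
eef_rot: [3.142, -0.0, 3.059]
force: [-0.2, 0.2, 0.8]
grip_width: 0.0441
time_s: 5.6
ee_pos: [0.4604, 0.0452, 0.0474]
eef_rot: [-3.142, -0.0, 3.06]
force: [-0.6, 0.4, -1.2]
grip_width: 0.0446
ee_pos: [0.4617, 0.045, 0.0473]
force: [-6.5, -1.0, 1.8]
ee_pos: [0.4637, 0.0447, 0.0473]
force: [-5.5, -1.4, 1.1]
ee_pos: [0.4657, 0.0446, 0.0472]
force: [-5.6, 0.5, 2.9]
ee_pos: [0.4676, 0.0445, 0.0473]
force: [-5.3, 0.2, 3.5]
ee_pos: [0.4696, 0.0443, 0.0473]
force: [-6.0, 0.9, 2.3]
ee_pos: [0.4706, 0.0443, 0.0473]
force: [-6.6, 1.0, 2.4]
ee_pos: [0.4716, 0.0442, 0.0473]
force: [-5.8, -0.0, 3.0]
ee_pos: [0.4726, 0.0441, 0.0473]
force: [-5.3, -0.1, 2.6]
ee_pos: [0.4736, 0.044, 0.0473]
force: [-5.6, 0.8, 2.7]
ee_pos: [0.4746, 0.0439, 0.0473]
force: [-5.7, 0.7, 2.9]
ee_pos: [0.4756, 0.0439, 0.0473]
force: [-6.1, 0.7, 3.0]
```

Mid takes about 5.7 N and left about 2.4 N, so mid is the heavy box. I'll check how the fingers straddle the tab.

Run:
```python
from h import *
from station import vision
c=vision.camera("scene"); cv2.imwrite("pics/s1.png",cv2.resize(c["img"][140:320,220:460,::-1],None,fx=3.2,fy=3.2,interpolation=cv2.INTER_CUBIC))
```

```text
(no output)
```

View pics/s1.png

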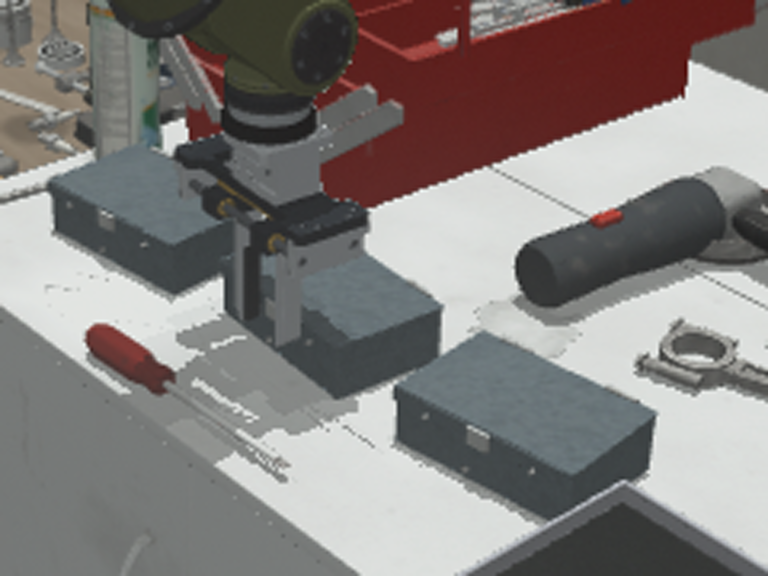

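The fingers sit on either side of the middle box's tab, around (272,305). I'll pinch the tab across its 20 mm width.

```bash
python3 -m creep '[[[0.0,0,0],0,0.3],[[0,0,0],0,0.1],[[0,0,0],0,0.0],[[0,0,0],0,0.0],[[0,0,0],0,0.0]]' 20
python3 -m creep '[[[0.0,0,-0.04],0,0],[[0,0,-0.08],0,0],[[0,0,-0.12],0,0.0],[[0.0,0,-0.16],0,0]]'
```

```text
time_s: 7.75
ee_pos: [0.4763, 0.0439, 0.0474]
eef_rot: [3.142, 0.0, 3.06]
force: [-3.9, 1.3, -0.2]
grip_width: 0.0195
time_s: 8.15
ee_pos: [0.4763, 0.0438, 0.0556]
eef_rot: [-3.142, 0.0, 3.06]
force: [-2.4, 0.4, -2.1]
grip_width: 0.0197
```

```bash
python3 -m creep '[[[0,0,-0.09],0,0],[[0,0,-0.18],0,0],[[-0.02,0,-0.35],0,0],[[-0.05,0,-0.52],0,0],[[-0.10,0,-0.68],0,0],[[-0.15,0,-0.84],0,0],[[-0.22,0,-1.0],0,0],[[-0.29,0,-1.15],0,0],[[-0.38,0,-1.29],0,0],[[-0.48,0,-1.43],0,0],[[-0.48,0,-1.43],0,0]]'
python3 - <<'E'
from h import *
from station import vision
P0=cloud(dict(np.load("scene0.npz"))); P1=cloud(dict(np.load("top0.npz")))
for P in (P0,P1):
  s=(P[...,0]>.58)&(P[...,0]<.72)&(P[...,1]>-.1)&(P[...,1]<.2)&(P[...,2]>.07)
  q=P[s]
  for a in np.arange(.58,.72,.02):
    k=q[(q[:,0]>=a)&(q[:,0]<a+.02)]
    if len(k): print(round(a,2),len(k),k[:,2].max().round(3),"ymin",k[:,1].min().round(3))
c=vision.camera("scene"); cv2.imwrite("pics/s2.png",cv2.resize(c["img"][100:320,200:460,::-1],None,fx=2.7,fy=2.7,interpolation=cv2.INTER_CUBIC))
E
```

```text
time_s: 9.25
ee_pos: [0.5009, 0.0419, 0.1279]
eef_rot: [3.141, 0.001, 3.06]
force: [-3.2, 2.5, 1.6]
grip_width: 0.0191
0.62 729 0.224 ymin 0.051
0.64 507 0.224 ymin 0.048
0.66 213 0.294 ymin 0.033
0.68 263 0.308 ymin 0.035
0.7 234 0.308 ymin -0.06
0.62 388 0.224 ymin 0.054
0.64 516 0.226 ymin 0.054
0.66 308 0.259 ymin 0.04
0.68 508 0.305 ymin 0.038
0.7 424 0.307 ymin 0.041
```

View pics/s2.png

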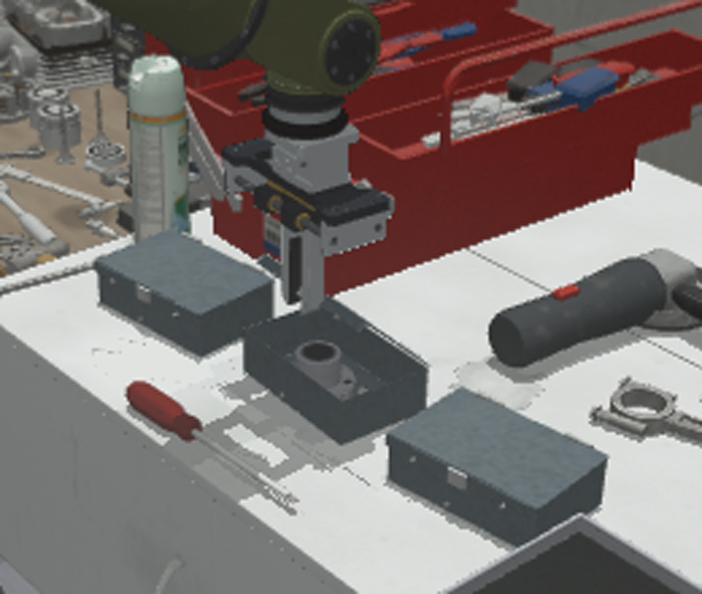

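The lid is up about 0.75 rad and the flange's hub shows at (320,360), which confirms this is the right box. I'll carry the lid on to about 1.45 rad.

```bash
python3 -m creep '[[[-0.11,0,-0.13],0,0],[[-0.23,0,-0.25],0,0],[[-0.36,0,-0.36],0,0],[[-0.50,0,-0.46],0,0],[[-0.64,0,-0.55],0,0],[[-0.79,0,-0.63],0,0],[[-0.95,0,-0.70],0,0],[[-1.11,0,-0.76],0,0],[[-1.22,0,-0.79],0,0],[[-1.33,0,-0.81],0,0],[[-1.33,0,-0.81],0,0]]'
python3 -m creep '[[[0,0,0],0,0.2],[[0,0,0],0,0.35],[[0,0,0],0,0.35],[[0,0,0],0,0.35]]'
python3 - <<'E'
from h import *
from station import vision
c=vision.camera("scene"); cv2.imwrite("pics/s3.png",cv2.resize(c["img"][80:320,200:460,::-1],None,fx=2.5,fy=2.5,interpolation=cv2.INTER_CUBIC))
E
```

```text
time_s: 10.4
ee_pos: [0.5676, 0.0365, 0.1683]
eef_rot: [3.141, 0.002, 3.06]
force: [-1.6, 4.8, 7.7]
grip_width: 0.0195
time_s: 10.8
ee_pos: [0.5666, 0.0362, 0.1672]
eef_rot: [-3.141, -0.0, 3.06]
force: [-0.2, 0.3, 0.2]
grip_width: 0.0328
```

View pics/s3.png

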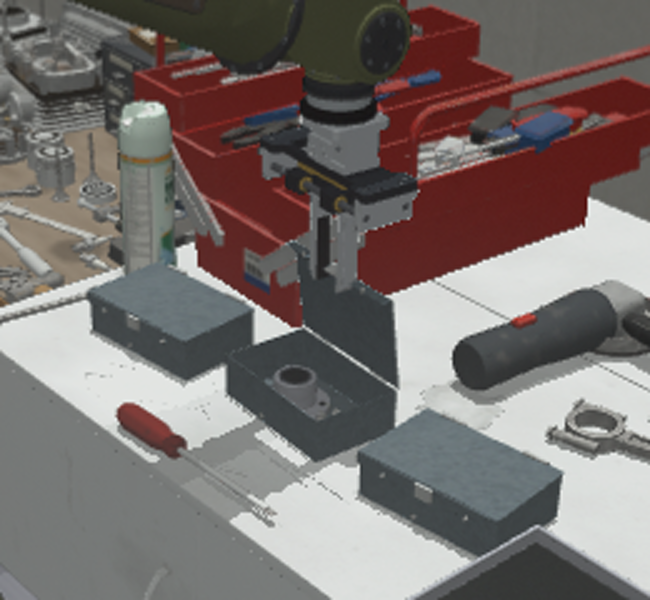

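The lid stays up by itself. I'll withdraw upward and forward, then measure the hub.

```bash
python3 -m creep '[[[0,0,-0.3],0,0.35],[[0,0,-0.7],0,0.35],[[0,0,-1.0],0,0.5],[[0.8,0,-1.0],0,0.7],[[1.6,0,-1.0],0,0.7],[[2.4,0,-1.0],0,0.7],[[3.0,0,-1.0],0,0.7],[[3.0,0,-1.0],0,0.7],[[3.0,0,-1.0],0,0.7]]'
python3 - <<'E'
from h import *
from station import vision
for n in ("scene","top"):
  c=vision.camera(n); cv2.imwrite(f"pics/{n}4.png",c["img"][:,:,::-1]); np.savez(n+"4.npz",**c)
  P=cloud(c)
  s=(abs(P[...,2]-.042)<.006)&(P[...,0]>.48)&(P[...,0]<.59)&(P[...,1]>-.03)&(P[...,1]<.12)
  if n=="top":
    q=P[s]; print(len(q)); 
  t=(P[...,2]>.09)&(P[...,2]<.18)&(abs(P[...,1]-.03)<.09)&(P[...,0]>.55)&(P[...,0]<.615)
  q=P[t]; print(n,"lid pts",len(q), q.min(0) if len(q) else 0, q.max(0) if len(q) else 0)
E
```

```text
time_s: 11.75
ee_pos: [0.4174, 0.0486, 0.218]
eef_rot: [-3.142, 0.001, 3.06]
force: [0.1, 0.3, 0.5]
grip_width: 0.0657
scene lid pts 892 [ 0.5587122  -0.05251823  0.09009367] [0.59657717 0.11806053 0.17070315]
15
top lid pts 353 [ 0.5614141  -0.04780699  0.1534118 ] [0.58754422 0.11807696 0.16883317]
```

View pics/top4.png

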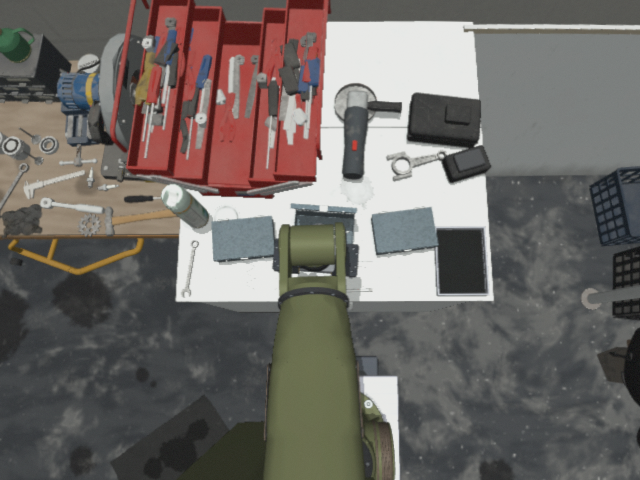

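View pics/scene4.png

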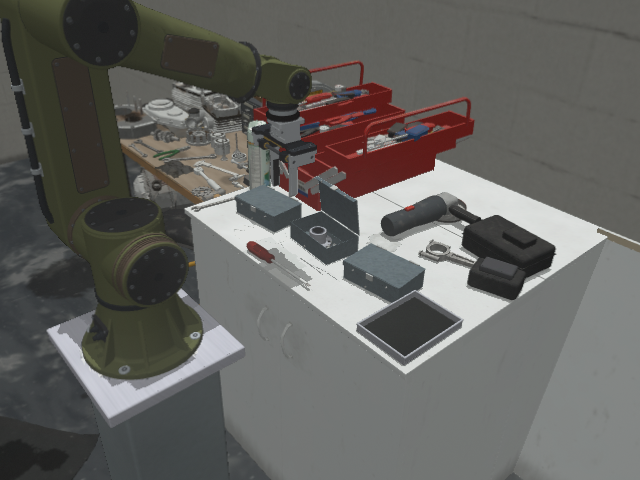

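Only the middle lid stands open. The hub shows in the scene view at about (320,233), while the arm hides it from the top camera. I'll measure it from the scene depth.

Run:
```python
from h import *
c=dict(np.load("scene4.npz")); P=cloud(c)
for v in range(222,250,4): print(v,[tuple((P[v,u]*1000).round(0).astype(int)) for u in range(306,336,4)])
s=(abs(P[...,2]-.042)<.003); s[:222]=0;s[250:]=0;s[:,:302]=0;s[:,337:]=0
q=P[s]; print(len(q),q.min(0),q.max(0)); print(cv2.minEnclosingCircle((q[:,:2]*1000).astype(np.float32)))
x=np.c_[q[:,:2]]; 
cv2.imwrite("pics/hub.png",cv2.resize(c["img"][200:270,280:370,::-1],None,fx=8,fy=8,interpolation=cv2.INTER_CUBIC))
o=inbox(.5253+.0156,.0397-.0013,-4.7,-.008,.015); print("expected",o)
```

```text
222 [(np.int64(544), np.int64(116), np.int64(35)), (np.int64(561), np.int64(119), np.int64(27)), (np.int64(577), np.int64(120), np.int64(21)), (np.int64(589), np.int64(116), np.int64(19)), (np.int64(598), np.int64(109), np.int64(18)), (np.int64(599), np.int64(94), np.int64(24)), (np.int64(592), np.int64(70), np.int64(38)), (np.int64(592), np.int64(54), np.int64(45))]
226 [(np.int64(545), np.int64(117), np.int64(21)), (np.int64(561), np.int64(118), np.int64(15)), (np.int64(576), np.int64(118), np.int64(9)), (np.int64(547), np.int64(68), np.int64(43)), (np.int64(602), np.int64(113), np.int64(2)), (np.int64(595), np.int64(89), np.int64(15)), (np.int64(595), np.int64(73), np.int64(23)), (np.int64(593), np.int64(54), np.int64(32))]
230 [(np.int64(548), np.int64(120), np.int64(6)), (np.int64(517), np.int64(66), np.int64(43)), (np.int64(523), np.int64(57), np.int64(44)), (np.int64(535), np.int64(54), np.int64(42)), (np.int64(538), np.int64(41), np.int64(47)), (np.int64(552), np.int64(41), np.int64(41)), (np.int64(597), np.int64(74), np.int64(9)), (np.int64(593), np.int64(53), np.int64(20))]
[... 967 characters left out ...]
(544), np.int64(30), np.int64(12)), (np.int64(550), np.int64(21), np.int64(13)), (np.int64(570), np.int64(27), np.int64(3))]
246 [(np.int64(486), np.int64(45), np.int64(14)), (np.int64(488), np.int64(31), np.int64(21)), (np.int64(487), np.int64(13), np.int64(30)), (np.int64(484), np.int64(-5), np.int64(40)), (np.int64(484), np.int64(-21), np.int64(49)), (np.int64(528), np.int64(12), np.int64(14)), (np.int64(540), np.int64(10), np.int64(10)), (np.int64(504), np.int64(-44), np.int64(52))]
178 [ 0.48036128 -0.04357152  0.0390045 ] [0.59655675 0.07580261 0.04499469]
((538.458984375, 16.646827697753906), 74.0400161743164)
expected (np.float64(0.5341559785349063), np.float64(0.054005068871310874))
```

View pics/hub.png

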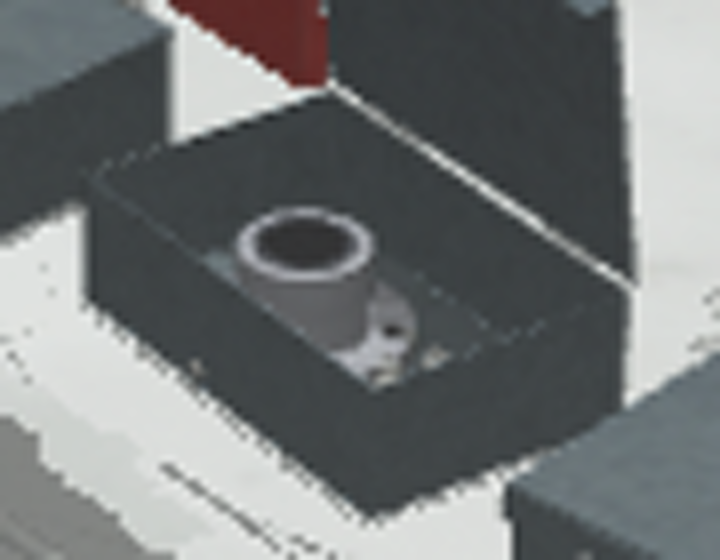

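```bash
cat >> h.py <<'E'
def ray(c,u,v,z):
    f=240/np.tan(np.radians(c["vertical_fov"])/2)
    K=np.array([[f,0,c["cx"]],[0,f,c["cy"]],[0,0,1.]])
    p=cv2.undistortPoints(np.array([[[u,v]]],float),K,np.array(c["dist"],float))[0,0]
    E=np.asarray(c["extrinsics"]); d=E[:3,:3]@np.array([p[0],p[1],1]); t=(z-E[2,3])/d[2]
    return E[:3,3]+t*d
E
python3 - <<'E'
from h import *
c=dict(np.load("scene4.npz"))
px=lambda a,b:(280+(a+.5)/8-.5,200+(b+.5)/8-.5)
for a,b in ((306,244),(236,244),(376,244),(306,207),(306,281)): print(ray(c,*px(a,b),.042).round(4))
x,y=.5,.5
E
```

```text
[0.5338 0.0534 0.042 ]
[0.5156 0.0681 0.042 ]
[0.5521 0.0387 0.042 ]
[0.5496 0.072  0.042 ]
[0.5184 0.0354 0.042 ]
```

Hub centre is (0.534, 0.053), with a rim diameter of about 47 mm, which matches the given size. At this angle the tab would foul the gripper body, so I'll first ease the lid back to about 1.65 rad with the fingers on either side of the tab.

```bash
python3 -m creep '[[[-0.8,0,0],0,0.7],[[-1.5,0,0.3],0,0.7],[[-2.2,0,0.8],0,0.7],[[-2.7,0,1.06],0,0.7],[[-2.95,0,1.06],0,0.7],[[-3.03,0,1.06],0,0.7],[[-3.1,0,1.06],0,0.7],[[-3.17,0,1.06],0,0.7],[[-3.25,0,1.06],0,0.7],[[-3.33,0,1.06],0,0.7]]'
python3 -m creep '[[[-0.08,0,0],0,0.7],[[-0.16,0,0],0,0.7],[[-0.23,0,0],0,0.7],[[-0.23,0,0],0,0.7]]'
python3 -m creep '[[[0.1,0,0],0,0.7],[[0.5,0,-0.2],0,0.7],[[1.0,0,-0.6],0,0.7],[[1.5,0,-1],0,0.7],[[1.5,0,-1],0,0.7]]'
python3 - <<'E'
from h import *
from station import vision
c=vision.camera("scene"); cv2.imwrite("pics/s5.png",cv2.resize(c["img"][80:320,200:460,::-1],None,fx=2.5,fy=2.5,interpolation=cv2.INTER_CUBIC))
P=cloud(c)
t=(P[...,2]>.07)&(P[...,2]<.18)&(abs(P[...,1]+.02)<.02)&(P[...,0]>.55)&(P[...,0]<.63)
q=P[t]; print(len(q),"slope dx/dz",np.polyfit(q[:,2],q[:,0],1), q.max(0))
plan(.5338,.0534,.12,175.3);plan(.5338,.0534,.036,175.3)
E
```

```text
time_s: 12.85
ee_pos: [0.5832, 0.0352, 0.1649]
eef_rot: [3.142, 0.001, 3.06]
force: [-0.4, 0.6, 0.9]
grip_width: 0.066
time_s: 13.25
ee_pos: [0.5947, 0.0341, 0.1644]
eef_rot: [-3.142, 0.0, 3.06]
force: [0.4, 0.6, 0.5]
grip_width: 0.0659
time_s: 13.75
ee_pos: [0.5184, 0.0406, 0.2173]
eef_rot: [3.141, 0.004, 3.061]
force: [-0.7, -0.2, 1.0]
grip_width: 0.0658
356 slope dx/dz [0.08456405 0.58607833] [ 6.05897935e-01 -2.24981646e-04  1.70137325e-01]
t 13.8 pos [0.5192 0.0404 0.2159] rpy [180.    0.2 175.3] F [-0.28  0.39 -0.33] grip 0.0659
shift [-0.26  0.28  1.92] twist 0.01
t 13.8 pos [0.5192 0.0404 0.2159] rpy [180.    0.2 175.3] F [-0.28  0.39 -0.33] grip 0.0659
shift [-0.26  0.28  3.6 ] twist 0.01
```

View pics/s5.png

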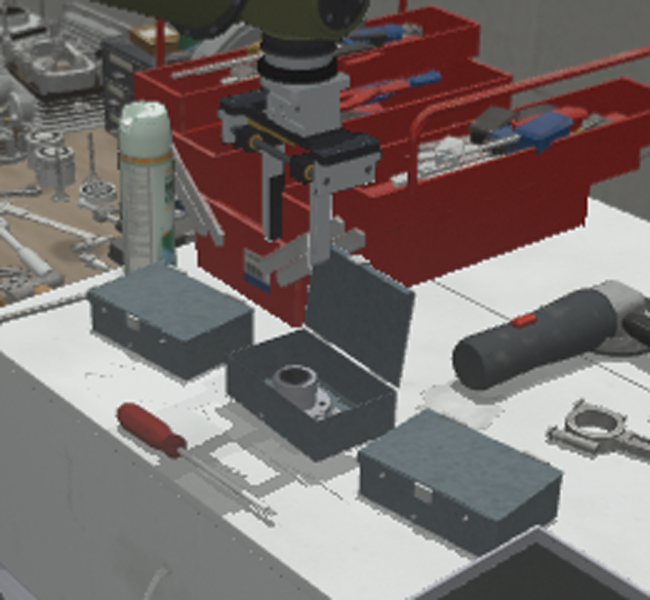

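The lid is at about 1.65 rad. Now I'll descend onto the hub.

```bash
python3 -m creep '[[[-0.13,0.14,0.2],0,0.7],[[-0.26,0.28,0.7],0,0.7],[[-0.26,0.28,1.4],0,0.7],[[-0.26,0.28,2.1],0,0.7],[[-0.26,0.28,2.7],0,0.7],[[-0.26,0.28,3.1],0,0.7],[[-0.26,0.28,3.35],0,0.7],[[-0.26,0.28,3.5],0,0.7],[[-0.26,0.28,3.55],0,0.7],[[-0.26,0.28,3.55],0,0.7]]'
python3 - <<'E'
from h import *
plan(.5338,.0534,.036,175.3)
E
```

```text
time_s: 14.8
ee_pos: [0.534, 0.0532, 0.0371]
eef_rot: [3.142, 0.0, 3.06]
force: [0.4, 0.2, 0.0]
grip_width: 0.066
t 14.8 pos [0.534  0.0532 0.0371] rpy [180.    0.  175.3] F [0.39 0.16 0.05] grip 0.066
shift [0.   0.   0.02] twist 0.0
```

```bash
python3 -m creep '[[[0,0,0.02],0,0.5],[[0,0,0.02],0,0.4],[[0,0,0.02],0,0.3],[[0,0,0.02],0,0.2],[[0,0,0.02],0,0.2],[[0,0,0.02],0,0.2]]' 35
python3 -m creep '[[[0,0,-0.05],0,0.2],[[0,0,-0.15],0,0.2],[[0,0,-0.3],0,0.2],[[0,0,-0.5],0,0.2],[[0,0,-0.8],0,0.2],[[0,0,-0.8],0,0.2]]'
```

```text
time_s: 15.4
ee_pos: [0.534, 0.0532, 0.0364]
eef_rot: [3.142, 0.001, 3.06]
force: [-1.3, -1.5, 5.3]
grip_width: 0.0445
time_s: 16.0
ee_pos: [0.5348, 0.0533, 0.0782]
eef_rot: [3.141, 0.004, 3.06]
force: [0.6, -0.1, -5.0]
grip_width: 0.0448
```

The load reads 5 N at the wrist, so the flange is held. I'll lift clear and carry it to the tray.

```bash
python3 -m creep '[[[0,0,-0.4],0,0.2],[[0,0,-0.9],0,0.2],[[0,0,-1.4],0,0.2],[[0,0,-1.6],0,0.2],[[0,0,-1.6],0,0.2]]'
python3 - <<'E'
from h import *
from station import vision
plan(.463,-.343,.15,175.3)
c=vision.camera("scene"); cv2.imwrite("pics/s6.png",c["img"][:,:,::-1])
E
```

```text
time_s: 16.5
ee_pos: [0.5341, 0.0532, 0.1567]
eef_rot: [3.141, 0.002, 3.06]
force: [-0.8, 0.3, -6.4]
grip_width: 0.0444
t 16.5 pos [0.5341 0.0532 0.1567] rpy [1.800e+02 1.000e-01 1.753e+02] F [-0.84  0.33 -6.37] grip 0.0444
shift [ 0.77 -8.01  0.13] twist 0.0
```

View pics/s6.png

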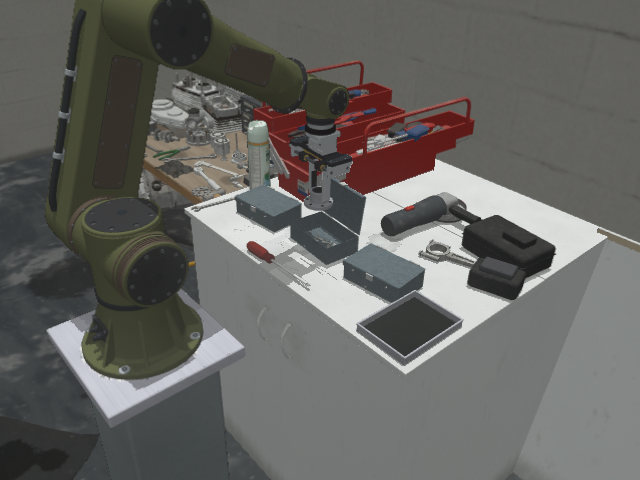

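The flange hangs level in the jaws at (318,197), the box below it is empty, and the other two are shut. Now across to the mat.

```bash
python3 -m creep '[[[0.1,-0.4,0],0,0.2],[[0.2,-1.1,0],0,0.2],[[0.3,-1.9,0],0,0.2],[[0.4,-2.7,0],0,0.2],[[0.5,-3.5,0],0,0.2],[[0.6,-4.3,0],0,0.2],[[0.7,-5.1,0],0,0.2],[[0.77,-5.9,0],0,0.2],[[0.77,-6.7,0],0,0.2],[[0.77,-7.4,0],0,0.2],[[0.77,-7.9,0],0,0.2],[[0.77,-8.0,0],0,0.2]]'
python3 -m creep '[[[0,0,0],0,0.2],[[0,0,0.4],0,0.2],[[0,0,0.9],0,0.2],[[0,0,1.3],0,0.2],[[0,0,1.6],0,0.2],[[0,0,1.8],0,0.2],[[0,0,1.9],0,0.2],[[0,0,1.9],0,0.2]]'
python3 - <<'E'
from h import *
from station import vision
plan(.463,-.343,.041,175.3)
c=vision.camera("scene"); cv2.imwrite("pics/s7.png",c["img"][:,:,::-1])
E
```

```text
time_s: 17.75
ee_pos: [0.4617, -0.3443, 0.1538]
eef_rot: [3.14, -0.002, 3.058]
force: [0.5, 0.4, -5.3]
grip_width: 0.0446
time_s: 18.55
ee_pos: [0.4629, -0.3421, 0.0607]
eef_rot: [3.141, -0.0, 3.06]
force: [-0.2, 0.1, -5.0]
grip_width: 0.0447
t 18.55 pos [ 0.4629 -0.3421  0.0607] rpy [180.   -0.  175.3] F [-0.23  0.13 -4.97] grip 0.0447
shift [-0.   -0.02  0.39] twist 0.01
```

View pics/s7.png

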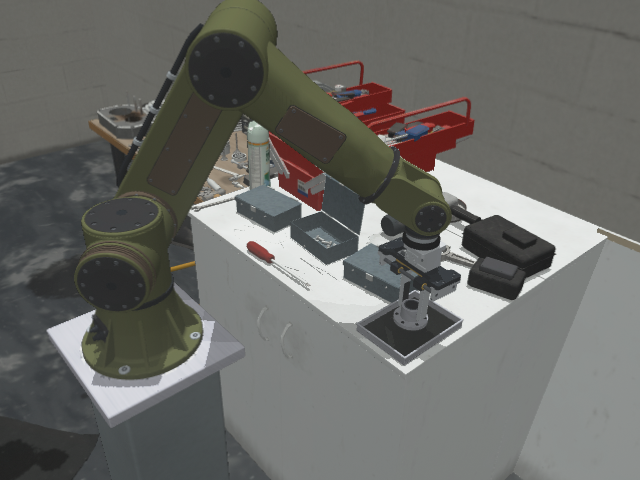

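The flange is over the mat at (410,320). I'll lower it slowly and watch for contact.

```bash
python3 -m creep '[[[0,0,0.1],0,0.2],[[0,0,0.2],0,0.2],[[0,0,0.28],0,0.2],[[0,0,0.33],0,0.2],[[0,0,0.36],0,0.2]]'; for i in 1 2 3; do python3 -m creep '[[[0,0,0.01],0,0.2],[[0,0,0.02],0,0.2]]'|grep -E "ee_pos|force"; done
```

```text
time_s: 19.1
ee_pos: [0.4627, -0.3423, 0.0426]
eef_rot: [3.141, -0.0, 3.06]
force: [0.8, -0.1, -5.2]
grip_width: 0.0447
ee_pos: [0.4628, -0.3424, 0.042]
force: [-0.4, 0.2, -5.1]
ee_pos: [0.4628, -0.3424, 0.041]
force: [0.3, -0.2, -5.7]
ee_pos: [0.4629, -0.3424, 0.0409]
force: [-6.1, 4.6, 12.3]
```

Contact at TCP z = 0.041, as predicted. I'll open slowly and back away.

```bash
python3 -m creep '[[[0,0,-0.01],0,0.46],[[0,0,-0.01],0,0.5],[[0,0,-0.01],0,0.55],[[0,0,-0.01],0,0.62],[[0,0,-0.01],0,0.7],[[0,0,-0.01],0,0.7]]' 
python3 -m creep '[[[0,0,-0.3],0,0.7],[[0,0,-0.8],0,0.7],[[0,0,-1.5],0,0.7],[[0,0,-2.2],0,0.7],[[0,0,-3],0,0.7],[[1,0,-3.2],0,0.7],[[1.8,0,-3.2],0,0.7],[[2.2,0,-3.2],0,0.7],[[2.2,0,-3.2],0,0.7]]'
python3 - <<'E'
from h import *
from station import vision
for n in ("scene","top"):
  c=vision.camera(n); cv2.imwrite(f"pics/{n}8.png",c["img"][:,:,::-1]); np.savez(n+"8.npz",**c)
P=cloud(c)
for b in boxes(P,seeds=((244,240),(405,231))): print(b)
E
```

```text
time_s: 20.3
ee_pos: [0.4628, -0.3424, 0.0405]
eef_rot: [-3.141, 0.0, 3.06]
force: [0.3, 0.3, 0.9]
grip_width: 0.0658
time_s: 21.2
ee_pos: [0.3515, -0.3334, 0.202]
eef_rot: [-3.14, 0.001, 3.058]
force: [0.9, 0.1, 0.2]
grip_width: 0.0659
(((520.4602661132812, 260.21722412109375), (117.42471313476562, 169.448974609375), 5.179387092590332), 2462, np.float64(0.05206094553890561))
(((542.10400390625, -182.10296630859375), (118.10934448242188, 166.339599609375), 7.032734394073486), 2424, np.float64(0.05173084029128794))
```

View pics/scene8.png

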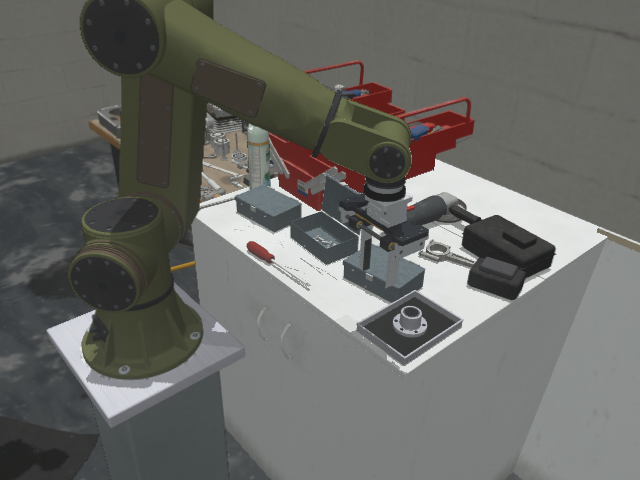

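View pics/top8.png

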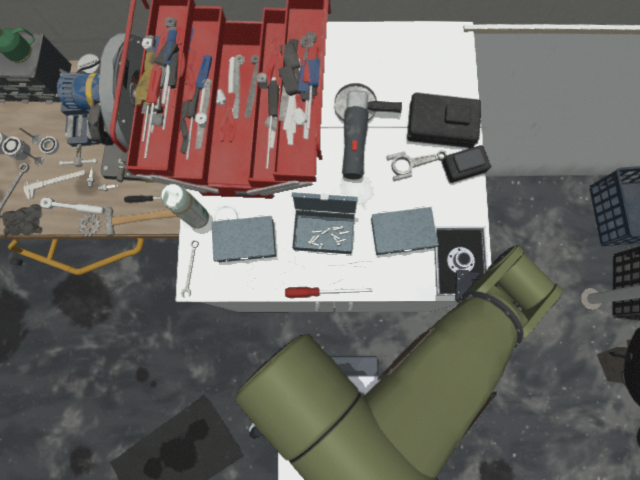

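Flange flat on the mat at (462,260) in the top view, the outer boxes shut, the can and screwdriver where they were, and the robot clear. I'm handing in.

Run:
```python
from station import ctrl
print(ctrl.hand_in())
```

```text
the job is handed in; nothing more can be done
None
```

The flange was in the middle box. It now lies flat, hub up, near the centre of the mat, and I handed the job in at about 21 s.

- **Feeling the boxes:** Slow pushes with the lids shut took about 2.4 N on the left box and 5.7 N on the middle one. That put the middle box clearly in the heavy range, so I didn't push the right box. The left box readings scattered from 1.9 to 3.5 N, partly above the stated 2.7 N limit.
- **Opening:** The moves allowed no tool tilt, so instead of a fingertip under the tab I pinched it across its 20 mm width. I swung the lid up, then pushed it back to about 1.65 rad, where it stayed.
- **Placing:** The wrist carried about 5 N while the flange was lifted. I lowered it until it touched the mat at the expected height. The last step pressed it down with about 12 N before I opened the jaws.
- **Last pictures:** The left and right boxes are still shut. The left box moved about 19 mm, the middle about 16 mm (worked out from the push, not measured again), and the right not at all. The can and screwdriver look unmoved, and the gripper touches nothing.

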